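# Check a bench spring gauge at its green mark

### The job

Check the spring gauge on the bench: smoothly pull its orange tab out along the scale until the pointer stands at the green clip (not the yellow one), and hold it there steadily for two seconds. Then ease the tab all the way back home, without letting it snap back, and let go.

Things in the scene. Friction and masses are not known exactly. Their poses are not given: they have to be found in the camera images.
- pull_tab: the upright orange pull tab, 12 mm thick along x, 36 wide along y, from 27 to 75 mm above the worktop; origin: grip point, 62 mm above the worktop, on its middle. z up; x points along the gauge to the grey spring barrel (top 35 mm high, begins 41 mm from the tab's middle at home). The tab slides out straight along -x only. Its orange pointer, over the white scale, is at the same x.
- green_clip: green clip, fixed on the scale edge (+y) of the gauge's dark base (280 x 70 x 8 mm, fixed): the mark to pull to. 8 mm long, 26 mm high, not in the tab's way. Origin: middle of the clip's length, on the gauge's centre line, about worktop height; axes as pull_tab. It lies 48 to 84 mm along -x from the home pointer, which is at the clip when pull_tab and this origin agree along x.
- yellow_clip: yellow clip of the same shape on the same edge, its origin and axes likewise; another user's mark, not the one to pull to. It lies nearer or farther out than the green clip, at least 23 mm from it.
- scale_zero (a point): fixed point of the gauge where pull_tab's origin is when the tab is home against its stop; same axes. The tab can be drawn 95 mm out. A spring pulls it home with about 1.5 N at home and 1 N more for each 10 mm (about 10 N at the farthest clip place). Below the tab an 8 mm steel rod, at 21 mm height, runs into the barrel.

How it is judged:
By the outcome, as a careful person would: the job done as asked, in the order asked, and still so for the second after the job is handed in, with the robot touching nothing.
It also fails if it takes over 40 s, if anything falls off the work surface, if the arm or the gripper's body presses on something with over 40 N, if the wrist force passes 120 N, or if a joint passes its speed limit or range.

### The arm

A 6-joint arm with a two-finger parallel gripper is mounted at the origin on a cart in front of the work surface, level with it; the furniture and walls round the work are solid. World frame = base frame: x ahead of the robot, y to its left, z up, the work surface at z = 0. Lengths are in m, angles in rad, forces in N, time in s.
With the tool pointing down it reaches from about 0.25 to 0.725 m from the base axis. Payload 4 kg.
Tool frame: the origin (TCP) lies at the very end of the fingers, on their centre line; the grasp point (between the pads) lies 19 mm behind it; z points along the fingers, y is the line along which they close (so a half turn about z gives the same grasp; the last joint's range is limited). The gripper opens to 85 mm and grips with 20 to 120 N. Pads are 22 mm wide; open, the fingers measure 114 mm over their backs; the gripper's body (76 mm by 85 mm) begins 54 mm behind the grasp point. The pads swing forward as they close: fully open they stand 13 mm farther back than shut.
Start: joints at [-1.141, 0.241, 0.005, 1.335, 0, 1.571], TCP at [0.208, -0.455, 0.231] pointing down, gripper open.
Joint ranges: [-2.72, 2.72], [-1.05, 1.87], [-1.09, 1.28], [-1.99, 2.15], [-1.42, 1.44], [-3.14, 3.14]. Speed limits (rad/s): [2.79, 2.79, 3.14, 3.14, 3.14, 3.14].

### API

Orientations are given as a unit quaternion [x, y, z, w].
In Python, from workcell import bot, vision, workorder gives the robot as it stands.
- The arm moves only by the shell command python3 -m creep 'ROWS' [OPENING]. ROWS is JSON, a list of rows, each a list of 2 entries, a list of its own where there are three numbers: the shift along the tool's x, y, z in mm, then the turn, a rotation vector about the tool's x, y, z in rad. In form: [[[dx, dy, dz], [wx, wy, wz]], ...]. A call has 1 to 12 rows; each row shifts and turns the commanded pose from where the row before left it, along the tool's axes as they then stand; what a row does not reach is not made up. A row lasts 1/8 s, in which the tool goes at most 62.5 mm and 10.7 degrees, less where a joint would pass 70% of its speed; a pose out of reach is approached as far as the arm can. A call is refused whole if a number of a shift passes 62.5 or a number of a turn 0.188, either way. A call with a gripper value outside its range is refused whole. OPENING is the finger opening in mm, from 0 to 85.4, set as the call begins (- or left out, the last holds). The fingers move at their own pace and stop on an object; the grip force is fixed at half the most. Time passes only in rows, so rows that do not move let the fingers close. It gives the time, the measured TCP pose, the force, the opening and the grip force at its end, in the units of the state.
- bot.get_obs(): the state, without advancing time (a new reading comes with each control period).
- vision.camera(name): name is "scene" or "top"; returns a dict with "image" (384x512x3 uint8, blue, green, red), "z_map" (384x512 float32, m along the optical axis (not along the pixel's ray), 0 where there is no reading), "K" (3x3 intrinsics, pixels), "rvec" (rotation vector, rad) and "tvec" (3), from world to camera coordinates, as OpenCV has them. Camera axes: x right, y down, z forward; pixel columns grow to the right and rows downward; lengths in m; the calibration is good to about 2 mm. A picture is of the moment at which its call begins.
- workorder.job_done(): hands the job in; it is judged then, once.
Trained networks look in a picture, given as the dict that the camera call returned (one of the last four; its "shot" number tells which), for a name from the list of things; names that differ only in an ending like _2 or _b are one class to them, and where a whole thing is asked for, a point or a joint stands for the part that bears it (a point fixed in the world has none). Each returns a list of dicts, best first, with "score" (0 to 1); they miss things now and then, are a little off and sometimes report something else, mostly with a low value. They report only what shows in the picture. A call takes as long as a camera call.
- vision.spot_in(picture, query): "position" ([column, row] in pixels, amid what is visible of it).
- vision.place_of(picture, query): "position" ([column, row] in pixels: a listed point, or the origin of a listed thing).
The state is a dict: "clock": time; "joint_pos": joint angles; "joint_vel": joint speeds; "tau": joint torques, N m; "eef_pos": TCP position; "tool_rot": TCP orientation; "ft_force": force on the tool from outside, world axes, zero at the start; "ft_torque": the same for the moment, N m; "grip_width": finger opening in m; "grasp_force": force on a finger pad.
Only numpy, scipy, OpenCV 4.12 (cv2) and the standard library are available. Lean on these libraries where they do the work, as an engineer would, in place of code of your own. Each camera call takes 0.05 s, during which the arm holds its last target. There are 200 camera calls.

## Working session

There is one attempt and no reset: what is moved stays moved. The work goes in short steps, Python scripts to look and compute and a shell command to move; the robot and the scene stay as the last step left them, time stands still between calls to the robot, and variables do not carry over. Pictures are saved under pics/ and viewed, at most 10 in all, crops included, and the job is handed in when it is done.

```bash
mkdir -p pics; cat > h.py <<'E'
import numpy as np, cv2
from workcell import bot, vision, workorder
def ray(c,p):
    R=cv2.Rodrigues(np.array(c["rvec"],float))[0]; t=np.array(c["tvec"],float).ravel()
    d=R.T@np.linalg.inv(c["K"])@np.array([p[0],p[1],1.0]); return -R.T@t,d
def at_z(c,p,z):
    o,d=ray(c,p); return o+d*(z-o[2])/d[2]
def at_depth(c,p):
    o,d=ray(c,p); return o+d*c["z_map"][int(round(p[1])),int(round(p[0]))]
E
python3 - <<'E'
from h import *
for n in ("scene","top"):
    c=vision.camera(n); cv2.imwrite(f"pics/{n}0.png",c["image"])
    for q,z in (("pull_tab",.062),("green_clip",0),("yellow_clip",0),("scale_zero",.062)):
        for r in vision.place_of(c,q)[:2]: print(n,q,r["score"].__round__(2),np.round(r["position"],1),np.round(at_z(c,r["position"],z),4))
        for r in (vision.spot_in(c,q)[:1] if q!="scale_zero" else []): print("  spot",round(r["score"],2),np.round(r["position"],1),np.round(at_depth(c,r["position"]),4))
o=bot.get_obs();print(o["clock"],o["eef_pos"],o["tool_rot"])
E
```

```text
scene pull_tab 0.61 [308.3 179.6] [ 0.53   -0.1294  0.062 ]
  spot 0.84 [306.8 187.7] [ 0.5225 -0.1214  0.0505]
scene green_clip 0.62 [321.4 187.8] [ 0.538  -0.1773  0.    ]
scene yellow_clip 0.48 [336.6 184.2] [ 0.5286 -0.2101  0.    ]
  spot 0.46 [347.7 188.9] [ 0.493  -0.2049  0.0229]
scene scale_zero 0.82 [304.8 186.1] [ 0.5205 -0.1137  0.062 ]
top pull_tab 0.7 [315.4 202.5] [ 0.5349 -0.1308  0.062 ]
  spot 0.68 [308.6 203.6] [ 0.5344 -0.1221  0.0259]
top scale_zero 0.93 [317. 205.] [ 0.5305 -0.1338  0.062 ]
0.8 [ 0.20833993 -0.45452881  0.23133665] [ 9.76999008e-01  2.13243845e-01 -3.48221268e-06  2.75304853e-05]
```

View pics/scene0.png

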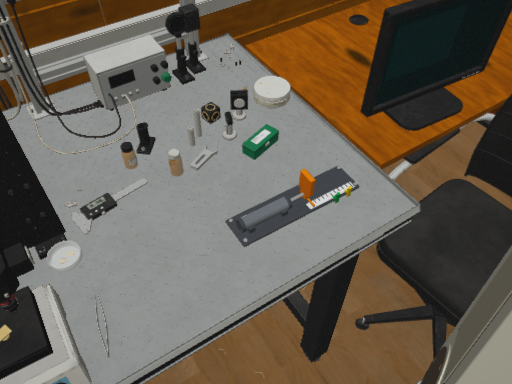

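View pics/top0.png

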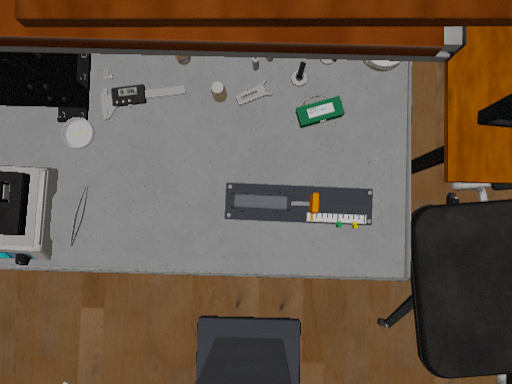

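Scene: the orange tab is at (306,186), the green clip at (336,197) and the yellow clip at (348,192). Top: the tab is at (315,203), green at (339,224), yellow at (355,225), with the barrel to the left, so gauge -x points to image right (about world -y). The network's clip origins in the scene picture look unreliable, so I'll measure by colour.

```bash
cat > m.py <<'E'
from h import *
def blobs(c,roi):
    x0,y0,x1,y1=roi; h=cv2.cvtColor(c["image"],cv2.COLOR_BGR2HSV)[y0:y1,x0:x1]; out={}
    for n,lo,hi in (("orange",(8,150,90),(19,255,255)),("yellow",(22,120,90),(34,255,255)),("green",(50,100,50),(85,255,255))):
        v,u=np.nonzero(cv2.inRange(h,lo,hi)); out[n]=np.c_[u+x0,v+y0]
    return out
E
python3 - <<'E'
from m import *
c=vision.camera("top")
g=cv2.cvtColor(c["image"],cv2.COLOR_BGR2GRAY)[165:240,215:390]
bm=(g<85).astype(np.uint8); bm=cv2.morphologyEx(bm,cv2.MORPH_CLOSE,np.ones((15,15)))
cn=max(cv2.findContours(bm,0,2)[0],key=cv2.contourArea)
box=cv2.boxPoints(cv2.minAreaRect(cn))+[215,165]
P=np.array([at_z(c,p,.008) for p in box]);print(np.round(box),np.round(P,4))
e=[P[1]-P[0],P[2]-P[1]];L=max(e,key=np.linalg.norm);print([np.linalg.norm(i).round(4) for i in e])
X=L/np.linalg.norm(L); X=X*np.sign(X[1]); Y=np.cross([0,0,1],X); C=P.mean(0)
print("yaw",np.arctan2(X[1],X[0]),"centre",C.round(4))
np.savez("frame.npz",X=X,Y=Y,C=C)
for n,roi in (("top",(295,185,375,235)),("scene",(290,160,365,215))):
    c=vision.camera(n)
    for k,p in blobs(c,roi).items():
        if len(p)==0: print(n,k,0);continue
        W=np.array([at_depth(c,q) for q in p]); G=np.c_[(W-C)@X,(W-C)@Y,W[:,2]]*1e3
        print(n,k,len(p),"px",p.mean(0).round(1),"min",G.min(0).round(0),"med",np.median(G,0).round(1),"max",G.max(0).round(0))
        if k=="orange":
            t=G[G[:,2]>65] ; print("  top part",len(t),t.mean(0).round(1),t.min(0).round(1),t.max(0).round(1), (C+X*t[:,0].mean()/1e3+Y*t[:,1].mean()/1e3).round(4))
    im=c["image"][roi[1]:roi[3],roi[0]:roi[2]]; cv2.imwrite(f"pics/{n}1.png",cv2.resize(im,None,fx=8,fy=8,interpolation=0))
E
```

```text
[[224. 221.]
 [226. 182.]
 [372. 189.]
 [371. 228.]] [[ 0.4976  0.0354  0.008 ]
 [ 0.5718  0.0346  0.008 ]
 [ 0.5673 -0.2448  0.008 ]
 [ 0.4933 -0.2426  0.008 ]]
[np.float64(0.0742), np.float64(0.2795)]
yaw 1.5546709813512578 centre [ 0.5325 -0.1043  0.008 ]
top orange 107 px [312.9 202.5] min [-38. -21.   7.] med [-19.4  -3.1  71.2] max [ 69.  46. 935.]
  top part 63 [-22.2  -3.   87. ] [-30.3 -21.   66. ] [ 68.5  46.2 935.2] [ 0.5351 -0.1266  0.008 ]
top yellow 43 px [343.2 218.1] min [-110.  -17.    7.] med [-103.5   31.7   24.4] max [ 69.  46. 935.]
top green 28 px [338.4 224.1] min [-80.  28.   8.] med [-75.9  33.3  20. ] max [-72.  37.  29.]
scene orange 358 px [306.5 184.4] min [-78. -65.  -2.] med [-18.9   4.9  54.3] max [382. 443. 720.]
  top part 118 [-18.3   5.3  77.7] [-30.  -17.2  65.1] [382.3 442.8 719.9] [ 0.5269 -0.1225  0.008 ]
scene yellow 45 px [348.2 190.8] min [-110.   28.    1.] med [-103.4   39.    13.7] max [-101.   41.   27.]
scene green 42 px [336.4 197. ] min [-78.  28.   4.] med [-72.9  38.8  15.6] max [382. 443. 720.]
```

View pics/top1.png

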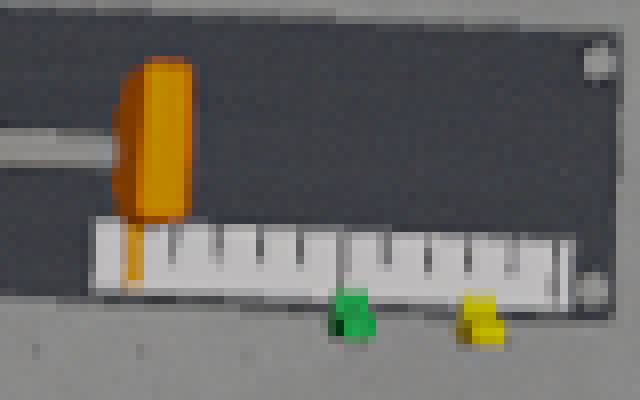

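View pics/scene1.png

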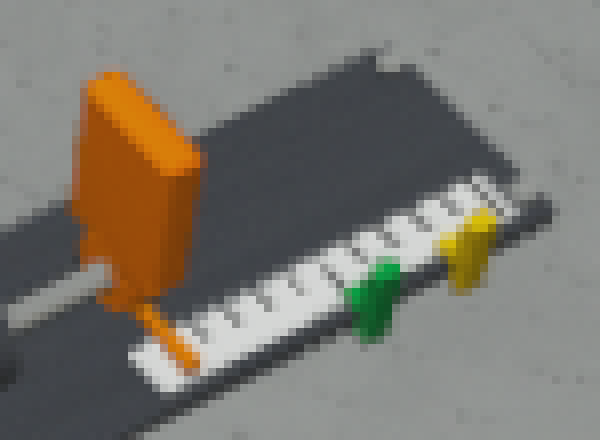

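Both crops agree: the pointer is at home on the left of the scale at top px ≈(311.6,217), the green clip is ≈55 mm out at (339,224), and yellow is farther at (355,225). Next I'll tighten the numbers and work out the approach.

```bash
cat > r.py <<'E'
from m import *
f=np.load("frame.npz");X,Y,C=f["X"],f["Y"],f["C"]
def gauge(n,roi):
    c=vision.camera(n)
    for k,p in blobs(c,roi).items():
        W=np.array([at_depth(c,q) for q in p]); G=np.c_[(W-C)@X,(W-C)@Y,W[:,2]]*1e3
        G=G[(abs(G[:,0])<140)&(abs(G[:,1])<48)&(G[:,2]<85)]
        parts={"tabtop":G[(G[:,2]>68)&(G[:,1]<22)],"pointer":G[(G[:,2]<27)&(G[:,1]>19)]} if k=="orange" else {"clip":G[(G[:,2]>10)&(G[:,1]>25)]}
        for q,t in parts.items():
            if len(t): print(n,k,q,len(t),"mean",t.mean(0).round(1),"lo",t.min(0).round(1),"hi",t.max(0).round(1))
R={"top":(295,185,375,235),"scene":(290,160,365,215)}
E
python3 - <<'E'
from r import *
for n in R: gauge(n,R[n])
for x in (-19,-20,-21): print(x,(C+X*x/1e3).round(4))
E
```

```text
top orange tabtop 59 mean [-23.9  -4.4  73.7] lo [-30.4 -21.   68.8] hi [-18.7  14.6  78. ]
top orange pointer 3 mean [-25.7  22.8  13.6] lo [-26.5  20.3  11.8] hi [-24.3  25.9  15.1]
top yellow clip 23 mean [-106.2   33.8   20.6] lo [-110.1   27.9   10.7] hi [-102.9   37.6   29.9]
top green clip 22 mean [-76.1  33.6  20.5] lo [-79.9  29.2  10.1] hi [-72.4  37.1  29.5]
scene orange tabtop 103 mean [-22.1   1.3  72.8] lo [-29.8 -19.1  68. ] hi [-16.6  17.5  76.2]
scene orange pointer 7 mean [-23.9  24.8  12.9] lo [-26.   20.8  10.6] hi [-22.   28.8  14.3]
scene yellow clip 28 mean [-104.6   38.1   19.4] lo [-109.5   31.2   10.7] hi [-100.9   41.8   27.1]
scene green clip 26 mean [-73.7  38.7  19.2] lo [-77.9  35.6  10.5] hi [-70.4  41.   25.7]
-19 [ 0.5322 -0.1233  0.008 ]
-20 [ 0.5321 -0.1243  0.008 ]
-21 [ 0.5321 -0.1253  0.008 ]
```

```bash
python3 -m creep '[[[0,0,0],[0,0,0.149]],[[0,0,0],[0,0,0.149]],[[0,0,0],[0,0,0.149]],[[39.9,-41.5,13],[0,0,0]],[[39.9,-41.5,13],[0,0,0]],[[39.9,-41.5,13],[0,0,0]],[[39.9,-41.5,13],[0,0,0]],[[39.9,-41.5,13],[0,0,0]],[[39.9,-41.5,13],[0,0,0]],[[39.9,-41.5,13],[0,0,0]],[[39.9,-41.5,13],[0,0,0]]]' 85
python3 -m creep '[[[0,0,0],[0,0,0]],[[0,0,0],[0,0,0]]]'
```

```text
clock: 2.42
eef_pos: [0.5346, -0.1266, 0.1271]
tool_rot: [1.0, -0.009, 0.0, 0.0]
ft_force: [0.1, -0.7, -0.4]
grip_width: 0.086
grasp_force: 0.0
clock: 2.68
eef_pos: [0.5328, -0.128, 0.127]
tool_rot: [1.0, -0.008, -0.001, 0.0]
ft_force: [0.1, 0.1, 0.0]
grip_width: 0.0851
grasp_force: 0.0
```

```bash
python3 -m creep '[[[0,0,22],[0,0,0]],[[0,0,25],[0,0,0]],[[0,0,22],[0,0,0]],[[0,0,13],[0,0,0]],[[0,0,0],[0,0,0]]]' 40
python3 - <<'E'
from r import *
for n in R: gauge(n,R[n])
c=vision.camera("scene"); cv2.imwrite("pics/s2.png",cv2.resize(c["image"][90:230,240:400],None,fx=4,fy=4))
E
```

```text
clock: 3.3
eef_pos: [0.532, -0.1289, 0.0449]
tool_rot: [1.0, -0.009, -0.001, -0.0]
ft_force: [0.8, 0.8, -0.4]
grip_width: 0.0404
grasp_force: 0.0Traceback (most recent call last):
  File "<stdin>", line 2, in <module>
  File "r.py", line 6, in gauge
    W=np.array([at_depth(c,q) for q in p]); G=np.c_[(W-C)@X,(W-C)@Y,W[:,2]]*1e3
                                                     ~^~
ValueError: operands could not be broadcast together with shapes (0,) (3,)
```

```bash
sed -i 's/^    for k,p in blobs(c,roi).items():/&\n        if len(p)==0: continue/' r.py
python3 - <<'E'
from r import *
gauge("scene",R["scene"])
c=vision.camera("scene"); cv2.imwrite("pics/s2.png",cv2.resize(c["image"][90:230,240:400],None,fx=4,fy=4))
E
```

```text
scene orange tabtop 74 mean [-22.1   5.9  72.8] lo [-28.4  -7.8  68.6] hi [-16.9  17.1  76.7]
scene orange pointer 7 mean [-24.1  24.6  12.5] lo [-25.8  19.7  11. ] hi [-23.2  28.2  15.3]
scene yellow clip 32 mean [-104.5   37.7   18.1] lo [-109.2   29.4   10.1] hi [-101.3   40.5   26.7]
scene green clip 32 mean [-73.8  37.6  17.8] lo [-78.9  29.5  10.2] hi [-69.9  41.3  26. ]
```

View pics/s2.png

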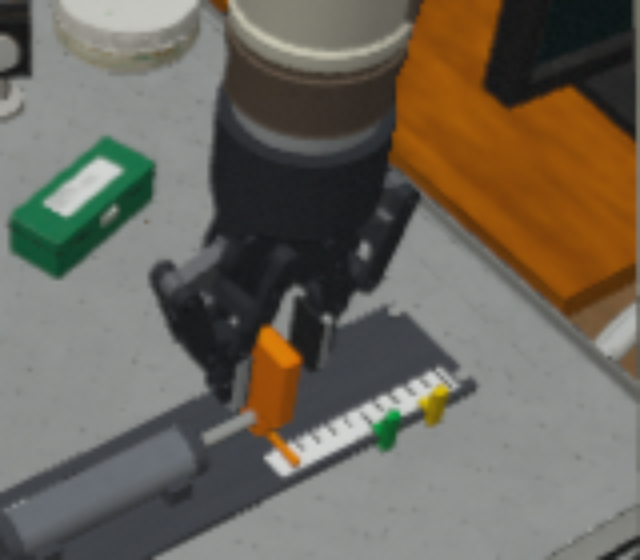

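The fingers straddle the tab (crop px ≈(272,380)), the green clip at (388,428) is clear. Closing.

```bash
python3 -m creep '[[[0,0,0],[0,0,0]],[[0,0,0],[0,0,0]],[[0,0,0],[0,0,0]],[[0,0,0],[0,0,0]],[[0,0,0],[0,0,0]]]' 0
python3 - <<'E'
from r import *
gauge("scene",R["scene"]); print(bot.get_obs()["ft_force"])
E
```

```text
clock: 4.08
eef_pos: [0.5338, -0.129, 0.0463]
tool_rot: [1.0, -0.009, 0.001, 0.001]
ft_force: [-1.2, -5.0, 4.4]
grip_width: 0.0113
grasp_force: 59.5
scene orange tabtop 42 mean [-24.1  10.7  72.9] lo [-31.2  -0.4  68.2] hi [-16.3  16.7  76. ]
scene orange pointer 8 mean [-23.9  23.9  12.6] lo [-26.1  19.8  10.6] hi [-21.8  27.9  14.4]
scene yellow clip 32 mean [-104.5   38.2   18.4] lo [-109.3   29.4   10.3] hi [-101.1   41.5   25.8]
scene green clip 28 mean [-73.9  37.9  18.8] lo [-78.3  30.   10.3] hi [-70.1  41.   25.8]
[-0.61536167 -5.08556568  5.18719477]
```

```bash
python3 -m creep '[[[0,1.5,0],[0,0,0]],[[0,3,0],[0,0,0]],[[0,4.5,0],[0,0,0]],[[0,5,0],[0,0,0]],[[0,5,0],[0,0,0]],[[0,5,0],[0,0,0]],[[0,5,0],[0,0,0]],[[0,5,0],[0,0,0]],[[0,4.5,0],[0,0,0]],[[0,3.5,0],[0,0,0]],[[0,2,0],[0,0,0]],[[0,1,0],[0,0,0]]]'
python3 - <<'E'
from r import *
gauge("scene",R["scene"]); o=bot.get_obs();print(o["ft_force"],o["eef_pos"])
c=vision.camera("scene"); cv2.imwrite("pics/s3.png",cv2.resize(c["image"][160:215,290:365],None,fx=8,fy=8,interpolation=0))
E
```

```text
clock: 5.62
eef_pos: [0.5331, -0.1706, 0.0462]
tool_rot: [1.0, -0.008, 0.001, -0.002]
ft_force: [-0.2, 6.1, 8.7]
grip_width: 0.0108
grasp_force: 59.7
scene orange tabtop 38 mean [-65.1  11.5  73.2] lo [-72.2  -1.   68.8] hi [-58.9  18.2  75.4]
scene orange pointer 6 mean [-65.6  23.5  12. ] lo [-66.4  20.2  10. ] hi [-64.3  27.8  12.9]
scene yellow clip 33 mean [-104.1   37.7   17.7] lo [-109.    28.9   10.1] hi [-101.1   41.2   26. ]
scene green clip 31 mean [-73.8  38.2  18.2] lo [-78.4  29.5  10.5] hi [-70.2  41.1  26.9]
[-1.05903956  5.4921039   8.31221283] [ 0.5330472  -0.17071977  0.04623699]
```

View pics/s3.png

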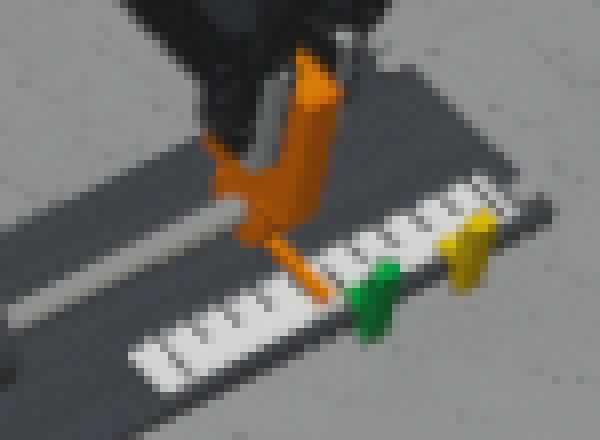

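Pointer is at −65.6 and the green clip's centre about −74.5, so about 9 mm remain. The picture shows the pointer tip at crop (325,295), just short of green (375,300).

```bash
python3 -m creep '[[[0,1,0],[0,0,0]],[[0,2,0],[0,0,0]],[[0,2.5,0],[0,0,0]],[[0,2,0],[0,0,0]],[[0,1.2,0],[0,0,0]],[[0,0.6,0],[0,0,0]],[[0,0,0],[0,0,0]],[[0,0,0],[0,0,0]]]'
python3 - <<'E'
from r import *
gauge("scene",R["scene"]); o=bot.get_obs();print(o["ft_force"],o["eef_pos"])
c=vision.camera("scene"); cv2.imwrite("pics/s4.png",cv2.resize(c["image"][160:215,290:365],None,fx=8,fy=8,interpolation=0))
E
```

```text
clock: 6.72
eef_pos: [0.5329, -0.1796, 0.0463]
tool_rot: [1.0, -0.008, 0.001, -0.002]
ft_force: [-1.1, 7.2, 8.3]
grip_width: 0.0111
grasp_force: 59.8
scene orange tabtop 36 mean [-74.4  11.4  72.9] lo [-82.5   0.   68.8] hi [-68.4  17.5  75.1]
scene orange pointer 11 mean [-74.4  23.6  12.4] lo [-77.1  19.   11.2] hi [-72.3  30.4  13.9]
scene yellow clip 32 mean [-104.4   37.8   18.1] lo [-109.5   29.    10.1] hi [-100.8   41.2   25.5]
scene green clip 28 mean [-74.   38.6  18.1] lo [-78.5  34.6  10. ] hi [-70.   41.2  27.2]
[-0.84666364  7.06251865  7.91913137] [ 0.53295211 -0.1795709   0.04628688]
```

View pics/s4.png

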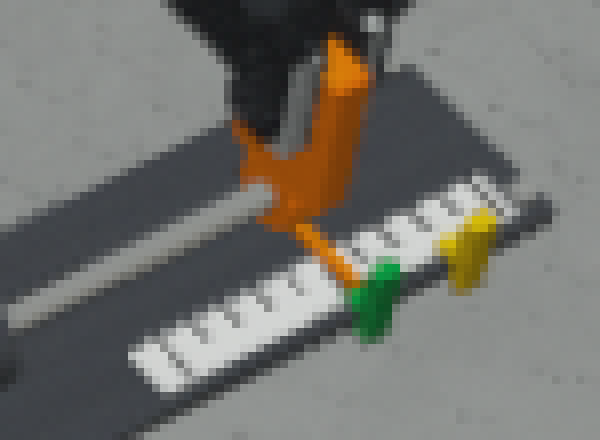

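The pointer now runs into the green clip (tip at crop (355,283)) and both measure about −74.3. Holding for over 2 s.

```bash
python3 -m creep '[[[0,0,0],[0,0,0]],[[0,0,0],[0,0,0]],[[0,0,0],[0,0,0]],[[0,0,0],[0,0,0]],[[0,0,0],[0,0,0]],[[0,0,0],[0,0,0]],[[0,0,0],[0,0,0]],[[0,0,0],[0,0,0]],[[0,0,0],[0,0,0]],[[0,0,0],[0,0,0]]]'
python3 -m creep '[[[0,0,0],[0,0,0]],[[0,0,0],[0,0,0]],[[0,0,0],[0,0,0]],[[0,0,0],[0,0,0]],[[0,0,0],[0,0,0]],[[0,0,0],[0,0,0]],[[0,0,0],[0,0,0]],[[0,0,0],[0,0,0]],[[0,0,0],[0,0,0]],[[0,0,0],[0,0,0]]]'
```

```text
clock: 8.07
eef_pos: [0.5329, -0.1795, 0.0462]
tool_rot: [1.0, -0.008, 0.001, -0.002]
ft_force: [-1.4, 6.0, 8.1]
grip_width: 0.0112
grasp_force: 59.8
clock: 9.32
eef_pos: [0.5329, -0.1795, 0.0462]
tool_rot: [1.0, -0.008, 0.001, -0.003]
ft_force: [-0.7, 6.1, 7.9]
grip_width: 0.0113
grasp_force: 59.8
```

```bash
python3 -m creep '[[[0,-1.5,0],[0,0,0]],[[0,-3,0],[0,0,0]],[[0,-4.5,0],[0,0,0]],[[0,-5,0],[0,0,0]],[[0,-5,0],[0,0,0]],[[0,-5,0],[0,0,0]],[[0,-5,0],[0,0,0]],[[0,-5,0],[0,0,0]],[[0,-4.5,0],[0,0,0]],[[0,-3.5,0],[0,0,0]],[[0,-2.5,0],[0,0,0]],[[0,-1.5,0],[0,0,0]]]'
python3 -m creep '[[[0,-1.5,0],[0,0,0]],[[0,-1.5,0],[0,0,0]],[[0,-1,0],[0,0,0]],[[0,-1,0],[0,0,0]],[[0,-0.5,0],[0,0,0]],[[0,0,0],[0,0,0]],[[0,0,0],[0,0,0]]]'
```

```text
clock: 10.82
eef_pos: [0.5337, -0.1349, 0.0463]
tool_rot: [1.0, -0.008, 0.001, -0.001]
ft_force: [-1.2, 1.6, 7.5]
grip_width: 0.0111
grasp_force: 59.7
clock: 11.7
eef_pos: [0.5338, -0.1297, 0.0463]
tool_rot: [1.0, -0.008, 0.001, -0.001]
ft_force: [-0.6, 1.5, 6.8]
grip_width: 0.0111
grasp_force: 59.7
```

```bash
python3 -m creep '[[[0,-0.5,0],[0,0,0]],[[0,-0.5,0],[0,0,0]],[[0,-0.5,0],[0,0,0]],[[0,-0.5,0],[0,0,0]],[[0,0,0],[0,0,0]],[[0,0,0],[0,0,0]]]'
python3 - <<'E'
from r import *
gauge("scene",R["scene"])
E
```

```text
clock: 12.45
eef_pos: [0.5338, -0.1291, 0.0463]
tool_rot: [1.0, -0.009, 0.001, 0.0]
ft_force: [-0.9, -2.9, 6.8]
grip_width: 0.0107
grasp_force: 59.6
scene orange tabtop 41 mean [-23.9  11.   72.7] lo [-31.6  -1.4  68.9] hi [-17.5  17.7  76.4]
scene orange pointer 7 mean [-23.8  24.8  13.4] lo [-25.   19.6  12.2] hi [-22.7  29.9  15.6]
scene yellow clip 34 mean [-104.2   37.6   18. ] lo [-109.2   29.7   10.6] hi [-100.8   41.2   26.6]
scene green clip 28 mean [-73.5  38.7  19.4] lo [-78.5  34.6  11.4] hi [-70.1  41.7  26.5]
```

Home against the stop (force reversed, pointer back at −23.8). Now I'll open the fingers and then lift.

```bash
python3 -m creep '[[[0,0,0],[0,0,0]],[[0,0,0],[0,0,0]],[[0,0,0],[0,0,0]],[[0,0,0],[0,0,0]],[[0,0,0],[0,0,0]]]' 45
python3 -m creep '[[[0,0,-10],[0,0,0]],[[0,0,-20],[0,0,0]],[[0,0,-25],[0,0,0]],[[0,0,-25],[0,0,0]],[[0,0,-20],[0,0,0]],[[0,0,-10],[0,0,0]],[[0,0,0],[0,0,0]],[[0,0,0],[0,0,0]]]'
python3 - <<'E'
from r import *
gauge("scene",R["scene"]); o=bot.get_obs();print(o["clock"],o["ft_force"])
c=vision.camera("scene"); cv2.imwrite("pics/s5.png",cv2.resize(c["image"][90:230,240:400],None,fx=4,fy=4))
E
```

```text
clock: 13.12
eef_pos: [0.5332, -0.1288, 0.0452]
tool_rot: [1.0, -0.009, -0.0, -0.0]
ft_force: [0.6, 0.4, -0.6]
grip_width: 0.0453
grasp_force: 0.0
clock: 14.12
eef_pos: [0.5326, -0.1287, 0.1545]
tool_rot: [1.0, -0.009, -0.001, -0.0]
ft_force: [0.6, -0.1, 1.3]
grip_width: 0.0451
grasp_force: 0.0
scene orange tabtop 105 mean [-22.    1.   72.7] lo [-29.7 -17.7  68. ] hi [-16.7  18.4  77.2]
scene orange pointer 8 mean [-23.3  24.5  13.6] lo [-25.2  19.4  12.1] hi [-22.2  28.8  15.4]
scene yellow clip 29 mean [-104.2   38.    19.1] lo [-109.1   29.2   10.4] hi [-100.6   41.1   26.7]
scene green clip 27 mean [-74.1  38.1  19. ] lo [-79.   30.9  10.8] hi [-70.8  40.7  26. ]
14.175 [ 0.03694953 -0.5898174   0.02749097]
```

View pics/s5.png

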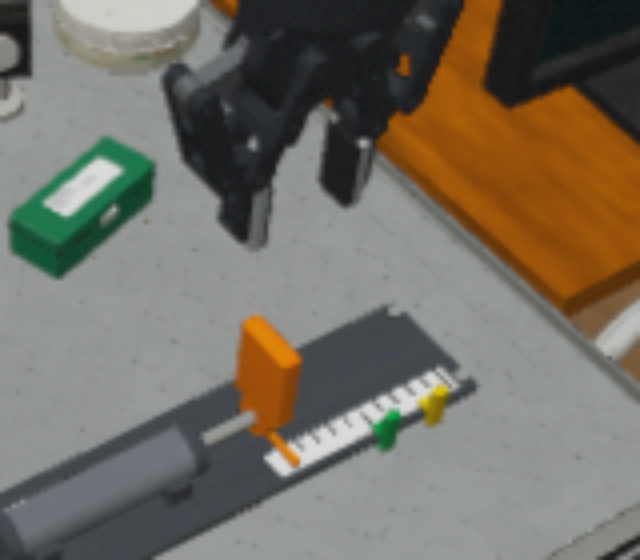

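The tab is home at crop (268,375), the gripper is clear above it, and the arm touches nothing.

```bash
python3 -c "from workcell import workorder; print(workorder.job_done())"
```

```text
the job is handed in; nothing more can be done
None
```

I pulled the tab to the green clip (pointer within about 0.5 mm by the scene camera), held it there for over two seconds, eased it back home against its stop and let go; the job was handed in at about 14 s and no verdict was shown.

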